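# Unmould a cast tissue block and file it

### The job

A tissue block with a yellow cassette on its back has set in the steel mould of the cold plate. Slide the plate's clear cover fully back by its blue grip and leave it open, lift the yellow block straight up out of the mould, and keeping it level set it down (do not drop it) cassette up in the tray's empty green-lined bay, square with the bay. Leave the two filed blocks, the specimen jar and the slide box as they are.

Things in the scene. Friction and masses are not known exactly. Their poses are not given: they have to be found in the camera images.
- coldplate: fixed white and grey bench cold plate, 280 (x) x 130 (y) x 45 mm high; origin at the centre of its underside, z up, yaw varies. A steel mould is let into its top (see mould). The cover slides along its +x, away from the mould
- mould (a point): centre of the mouth of the mould cavity, at the height of the mould's rim, 50 mm above the table (5 mm above the plate's grey top), axes as the cold plate; it is fixed, 65 mm from the plate's origin towards its -x. The steel rim is 50 (x) x 70 (y) mm outside; the cavity is 33 (x) x 51 (y) x 14 mm deep with upright walls
- cover (a joint): how far the cover has slid along the cold plate's +x, m: 0 is shut over the mould, 0.13 is fully back against its stop; starts between 0 and 0.03. It takes about 2 N to slide and stays where it is left
- cover_grip (a point): centre of the top edge of the blue grip on the cover, 112 mm above the table, axes as the cold plate; moves with the cover. Grip: 12 mm thick (x), 60 long (y), standing 32 above the cover's top, which is at 80 mm. The cover is a clear panel 100 (x) x 122 (y) mm with grey side skirts, open at both x ends; when shut its middle is over the mould
- block: the block to unmould: wax 48 (y) x 30 (x) x 12 mm under a yellow cassette 60 (y) x 40 (x) x 14 mm, 26 mm high in all, 35 to 70 g; origin at the centre of the wax underside, z up. At the start the wax is in the cavity (1.5 mm play a side) and the cassette rests on the mould's rim, so all 14 mm of it stand proud to be gripped. Yaw within 2 degrees of the plate's. It must rise 12 mm to leave the cavity
- liner: green plastic liner, 46 (x) x 68 (y) x 2 mm, fixed in the empty bay of the tray, its underside 4 mm above the table; origin at the centre of its underside, axes as the tray. The block, put in here, stands on it
- tray: fixed white filing tray, 60 (x) x 234 (y) mm, to the left or right of the cold plate; origin at the centre of its underside, yaw varies. Three bays in a row along its y, 76 mm apart, each 48 (x) x 70 (y) mm inside; bay floor 4 mm and walls 12 mm above the table, walls 6 mm thick, so cassettes stand above them. Any one of the bays may be the empty, lined one
- filed1: already filed block in another bay of the tray: a wax block 48 (y) x 30 (x) x 12 mm high under a red plastic cassette 60 (y) x 40 (x) x 14 mm; 26 mm high in all, about 50 g; origin at the centre of the wax underside, z up
- filed2: already filed block in another bay of the tray: a wax block 48 (y) x 30 (x) x 12 mm high under a blue plastic cassette 60 (y) x 40 (x) x 14 mm; 26 mm high in all, about 50 g; origin at the centre of the wax underside, z up
- jar: specimen jar with an orange lid, 48 mm across, 75 mm high, standing loose beyond the work; origin at the centre of its underside
- slidebox: loose grey box of slides, 60 x 50 x 30 mm high, standing beyond the work, left or right of the jar; origin at the centre of its underside
Not all that is in view belongs to the job. There is more than one size of the liner; the one meant has the size given above.

How it is judged (in metres and radians):
On the way, in this order (a step that is already met when the one before it is completed fails the run):
1. the cover is slid fully back, the block still in the mould (value of joint cover above 0.118 m and z of block in the frame of mould below -0.004 m), for 0.2 s.
2. the block is held by the fingers clear above the mould (z of block in the frame of mould above 0.004 m and contact force between block and the fingers above 0.3 N), for 0.2 s.
At the end, for the whole second after the job is handed in: The yellow block lies cassette up and flat (tilt under 0.12 rad) on the green liner in its bay, its centre within 10 mm (x) and 12 mm (y) of the liner's centre, long sides within 0.26 rad of the bay's, either way round, at rest; the cover is still back (over 115 mm) (x of block in the frame of liner between -0.01 and 0.01 m and y of block in the frame of liner between -0.012 and 0.012 m and z of block in the frame of liner between -0.002 and 0.006 m and angle between block's own z axis and vertical below 0.12 rad and angle between the y axis of block and the y axis of liner, either way round below 0.26 rad and linear speed of block below 0.02 m/s and value of joint cover above 0.115 m); the robot touches nothing.
It fails at once if the yellow block is tipped by more than 0.4 rad (kept level) (angle between block's own z axis and vertical above 0.4 rad).
It fails at once if the yellow block is dropped (moves faster than 0.6 m/s out of the fingers) (contact force between block and the fingers below 0.05 N and linear speed of block above 0.6 m/s).
It fails at once if a filed block is shifted by more than 12 mm (distance of any of filed1, filed2 from where it was at the start of the episode above 0.012 m).
It fails at once if the jar or the slide box is shifted by more than 30 mm (distance of any of jar, slidebox from where it was at the start of the episode above 0.03 m).
It also fails if it takes over 51 s, if anything falls off the work surface, if the arm or the gripper's body presses on something with over 40 N, if the wrist force passes 120 N, or if a joint passes its speed limit or range.

### The arm

A 6-joint arm with a two-finger parallel gripper is mounted at the origin on the work surface. World frame = base frame: x ahead of the robot, y to its left, z up, the work surface at z = 0. Lengths are in mm, angles in rad, forces in N, time in s.
With the tool pointing down it reaches from about 275 to 775 mm from the base axis. Payload 14.6 kg.
Tool frame: the origin (TCP) lies midway between the tips of the shut fingers; the grasp point (between the pads) lies 19 mm behind it (manip.grasp_offset is the distance from the TCP to the grasp point, in mm); y points along the fingers, z is the direction in which the jaws open and shut, and the axes are right-handed (so a half turn about y gives the same grasp; the last joint's range is limited). The gripper opens to 85 mm and grips with 20 to 120 N. Pads are 22 mm wide; open, the fingers measure 114 mm over their backs; the gripper's body (76 mm by 85 mm) begins 54 mm behind the grasp point. The pads swing forward as they close: fully open they stand 13 mm farther back than shut.
Start: joints at [-1.399, 0.263, -0.048, 1.259, 0, 1.415], TCP at [168.526, -497.219, 231.278] pointing down, gripper open.
Joint ranges: [-2.65, 2.65], [-0.89, 1.7], [-1.18, 1.37], [-2.13, 2.11], [-1.35, 1.29], [-3.14, 3.14]. Speed limits (rad/s): [1.89, 1.89, 2.57, 2.79, 3.14, 3.14].

### API

Orientations are given as a unit quaternion [x, y, z, w].
In Python, from plant import manip gives the robot as it stands. The module is installed in compiled form; this text tells all that it offers.
- The arm moves only by the tool servo_tool, never from a script. Its argument "steps" is text: rows parted by semicolons, each of 4 numbers parted by spaces: the shift along the tool's x, y, z in mm, then the turn about the tool's y in rad. In form: x y z turn; .... A call has 1 to 10 rows; each row shifts and turns the pose as measured when the row begins, along the tool's axes as they then stand; what a row does not reach is not made up. A row lasts 1/12 s, in which the tool goes at most 41.7 mm and 7.16 degrees, less where a joint would pass 70% of its speed; a pose out of reach is approached as far as the arm can. A call is refused whole if a number of a shift passes 41.7 or a number of a turn 0.125, either way. A call with a gripper value outside its range is refused whole. "jaw" is the closure in counts, from 0 (fully open) to 255 (shut), set as the call begins (left out, the last holds). The fingers move at their own pace and stop on an object; the grip force is fixed at half the most. Time passes only in rows, so rows that do not move let the fingers close. It gives the time, the measured TCP pose, the force and the opening at its end, in the units of the state.
- manip.state(): the state, without advancing time (a new reading comes with each control period).
- manip.snapshot(name): name is "side" or "top" or "wrist"; returns a dict with "image" (420x560x3 uint8, red, green, blue), "K" (3x3 intrinsics, pixels), "R" (3x3) and "t" (3): a world point X has camera coordinates R X + t. Camera axes: x right, y down, z forward; pixel columns grow to the right and rows downward; lengths in mm; the calibration is good to about 2 mm. The wrist camera is an equidistant fisheye: a pixel r from the principal point sees the ray r / f radians off the axis. A picture is of the moment at which its call begins. There is no depth.
- manip.sign_off(): hands the job in, once; it reports no verdict.
The state is a dict: "clock": time; "joint_pos": joint angles; "qvel": joint speeds; "joint_efforts": joint torques, N m; "tcp_pos": TCP position; "tcp_rot": TCP orientation; "contact_force": force on the tool from outside, world axes, zero at the start; "wrist_torque": the same for the moment, N m; "finger_gap": finger opening in mm.
Only numpy, scipy, OpenCV 4.12 (cv2) and the standard library are available. Lean on these libraries where they do the work, as an engineer would, in place of code of your own. Each camera call takes 0.05 s, during which the arm holds its last target.

## Working session

There is one attempt and no reset: what is moved stays moved. The work goes in short steps, Python scripts to look and compute and a tool call to move; the robot and the scene stay as the last step left them, time stands still between calls to the robot, and variables do not carry over. Pictures are saved under pics/ and viewed, and the job is handed in when it is done.

Besides the shell and the picture viewer there is one more tool, called after "Emit:" by a JSON object that holds its "name" and its "arguments", one argument or row to a line. servo_tool: Moves the arm, as the interface text tells. Its arguments: {"type":"object","properties":{"steps":{"type":"string"},"jaw":{"type":"number"}},"required":["steps"]}

```bash
mkdir -p pics
python3 - <<'E'
from plant import manip
import cv2
for n in ["side","top","wrist"]:
    s=manip.snapshot(n)
    cv2.imwrite(f"pics/{n}0.png",s["image"][:,:,::-1])
    print(n,s["K"].round(1).tolist(),s["R"].round(4).tolist(),s["t"].round(1).tolist())
s=manip.state()
for k in s: print(k,s[k])
print(manip.grasp_offset)
E
```

```text
side [[499.1, 0.0, 285.5], [0.0, 499.1, 200.8], [0.0, 0.0, 1.0]] [[-0.8955, -0.445, -0.004], [-0.2206, 0.4518, -0.8644], [0.3864, -0.7732, -0.5028]] [533.5, 239.6, 1036.7]
top [[404.9, 0.0, 276.6], [0.0, 404.9, 210.7], [0.0, 0.0, 1.0]] [[-0.022, -0.999, -0.0388], [-0.9885, 0.0275, -0.149], [0.1499, 0.035, -0.9881]] [11.6, 594.9, 992.1]
wrist [[325.2, 0.0, 282.9], [0.0, 325.2, 211.9], [0.0, 0.0, 1.0]] [[0.3206, -0.9472, -0.0007], [-0.9056, -0.3067, 0.293], [-0.2778, -0.0933, -0.9561]] [-524.6, -38.3, 379.9]
clock 0.15
joint_pos [-1.39929437e+00  2.63428026e-01 -4.87389818e-02  1.25937189e+00
 -1.27492590e-05  1.41550043e+00]
qvel [ 0.00107961 -0.00081699  0.00165007 -0.00040501  0.00104108 -0.00011618]
joint_efforts [ 1.31802361e-03 -6.37826014e+01  3.84648514e+01  1.05650650e-02
 -6.20046444e-05  3.12101201e-05]
tcp_pos [ 168.49471987 -497.04231349  230.94693968]
tcp_rot [-0.11503366  0.69795061 -0.69742563  0.11502039]
contact_force [-0.09755142 -0.30748865 -0.55581364]
wrist_torque [ 0.01077714  0.03088278 -0.06289586]
finger_gap 85.56407087791702
18.700000000000003
```

View pics/side0.png

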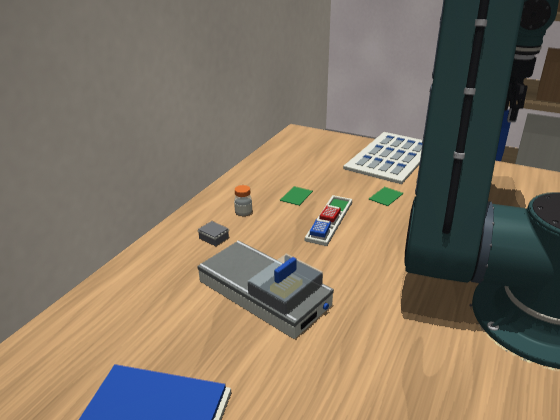

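View pics/top0.png

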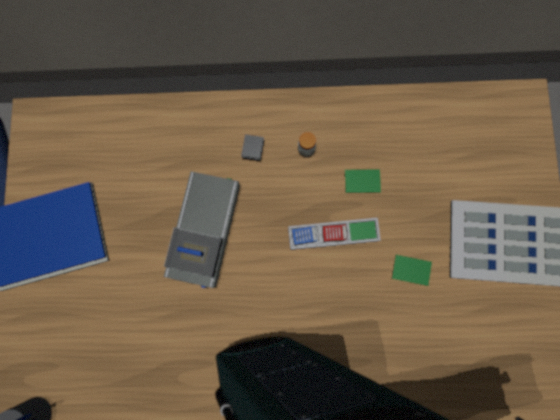

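View pics/wrist0.png

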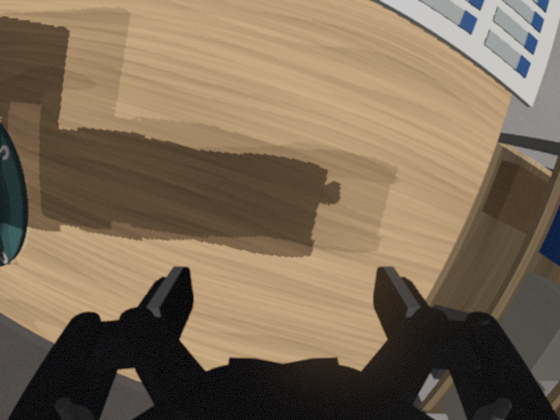

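The side and top views agree. The plate is at left (top view about cols 165–238, rows 172–287) with its cover near the robot. The tray is at cols 289–380, rows 218–248, and its empty green bay is at the right end (363,231). Two loose green mats, at (363,181) and (412,270), are decoys. Next I'll measure.

```bash
cat > h.py <<'E'
import numpy as np, cv2
from plant import manip
from scipy.spatial.transform import Rotation as Ro
def snap(n,save=None):
    s=manip.snapshot(n)
    if save: cv2.imwrite(f"pics/{save}.png",s["image"][:,:,::-1])
    return s
def rays(s,uv,fish=False):
    uv=np.atleast_2d(np.asarray(uv,float)); K=s["K"]
    x=(uv[:,0]-K[0,2])/K[0,0]; y=(uv[:,1]-K[1,2])/K[1,1]
    if fish:
        th=np.hypot(x,y); f=np.where(th>1e-9,np.sin(th)/np.maximum(th,1e-9),1)
        d=np.c_[x*f,y*f,np.cos(th)]
    else: d=np.c_[x,y,np.ones_like(x)]
    return -s["R"].T@s["t"], d@s["R"]
def plane(s,uv,z,fish=False):
    c,d=rays(s,uv,fish); return c+d*((z-c[2])/d[:,2])[:,None]
def proj(s,X,fish=False):
    X=np.atleast_2d(X); p=X@s["R"].T+s["t"]; K=s["K"]
    if fish:
        r=np.hypot(p[:,0],p[:,1]); th=np.arctan2(r,p[:,2]); q=p[:,:2]*(th/np.maximum(r,1e-9))[:,None]
    else: q=p[:,:2]/p[:,2:]
    return q*K[0,0]+K[:2,2]
def mask(s,col):
    hsv=cv2.cvtColor(s["image"],cv2.COLOR_RGB2HSV)
    lo,hi={"blue":((105,120,40),(128,255,255)),"green":((50,100,40),(80,255,255)),"yellow":((20,90,100),(34,255,255)),"red":((170,120,60),(180,255,255))}[col]
    return cv2.inRange(hsv,np.array(lo),np.array(hi))
def blobs(s,col,mina=20):
    m=mask(s,col); cs,_=cv2.findContours(m,cv2.RETR_EXTERNAL,cv2.CHAIN_APPROX_NONE)
    return [c[:,0,:].astype(float) for c in cs if cv2.contourArea(c)>=mina]
E
python3 - <<'E'
from h import *
for n in ["top","side"]:
    s=snap(n)
    for col,z in [("blue",112),("blue",30),("green",6),("green",0),("yellow",64),("red",30)]:
        for c in blobs(s,col):
            P=plane(s,c,z)
            r=cv2.minAreaRect(P[:,:2].astype(np.float32))
            print(n,col,z,c.mean(0).round(),np.round(r[0]),np.round(r[1]),round(r[2],1))
E
python3 - <<'E'
import cv2
a=cv2.imread('pics/top0.png')[160:300,150:390]; cv2.imwrite('pics/top0c.png',cv2.resize(a,None,fx=3.3,fy=3.3,interpolation=cv2.INTER_CUBIC))
a=cv2.imread('pics/side0.png')[180:340,190:390]; cv2.imwrite('pics/side0c.png',cv2.resize(a,None,fx=3.7,fy=3.7,interpolation=cv2.INTER_CUBIC))
E
```

```text
top blue 112 [532. 268.] [ 437. -587.] [13. 17.] 83.5
top blue 112 [492. 264.] [ 446. -497.] [11. 17.] 84.4
top blue 112 [532. 252.] [ 473. -590.] [11. 17.] 83.5
top blue 112 [189. 251.] [494. 205.] [60. 10.] 77.6
top blue 112 [492. 249.] [ 482. -501.] [11. 17.] 84.4
top blue 112 [532. 236.] [ 508. -594.] [11. 16.] 83.5
top blue 112 [492. 233.] [ 518. -504.] [11. 17.] 84.4
top blue 112 [299. 237.] [524. -65.] [33. 43.] 6.7
top blue 112 [531. 221.] [ 545. -598.] [11. 17.] 83.5
top blue 112 [492. 218.] [ 555. -508.] [11. 17.] 84.4
top blue 112 [ 34. 216.] [613. 548.] [360. 255.] 4.7
top blue 30 [532. 268.] [ 437. -634.] [15. 18.] 83.5
top blue 30 [492. 264.] [ 446. -536.] [12. 18.] 84.4
top blue 30 [532. 252.] [ 476. -637.] [12. 18.] 83.5
top blue 30 [189. 251.] [499. 226.] [65. 11.] 77.6
top blue 30 [492. 249.] [ 486. -540.] [12. 18.] 84.4
top blue 30 [532. 236.] [ 514. -642.] [12. 18.] 83.5
top blue 30 [492. 233.] [ 524. -544.] [12. 18.] 84.4
top blue 30 [299. 237.] [531. -67.] [36. 46.] 6.7
top blue 30 [531. 221.] [ 554. -646.] [12. 19.] 83.5
top blue 30 [492. 218.] [ 564. -548.] [1
[... 533 characters left out ...]
.] 77.3
side blue 112 [319. 229.] [482.  55.] [38. 63.] 7.1
side blue 112 [503. 135.] [ 170. -719.] [ 24. 450.] 2.6
side blue 30 [153. 398.] [569. 538.] [210. 113.] 14.4
side blue 30 [325. 306.] [404. 201.] [ 9. 19.] 4.2
side blue 30 [285. 270.] [532. 130.] [93. 37.] 77.3
side blue 30 [319. 229.] [529. -61.] [42. 71.] 7.1
side blue 30 [503. 135.] [ 175. -938.] [ 27. 510.] 2.6
side green 6 [339. 204.] [ 544. -232.] [44. 56.] 3.8
side green 6 [385. 196.] [ 436. -338.] [94. 63.] 77.3
side green 6 [296. 196.] [ 674. -226.] [94. 62.] 88.3
side green 0 [339. 204.] [ 548. -242.] [44. 56.] 3.8
side green 0 [385. 196.] [ 438. -349.] [95. 63.] 77.3
side green 0 [296. 196.] [ 678. -235.] [95. 62.] 88.3
```

View pics/top0c.png

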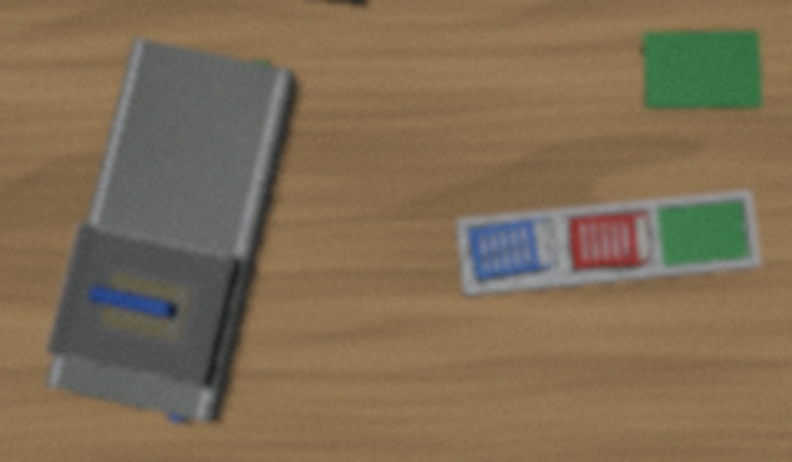

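View pics/side0c.png

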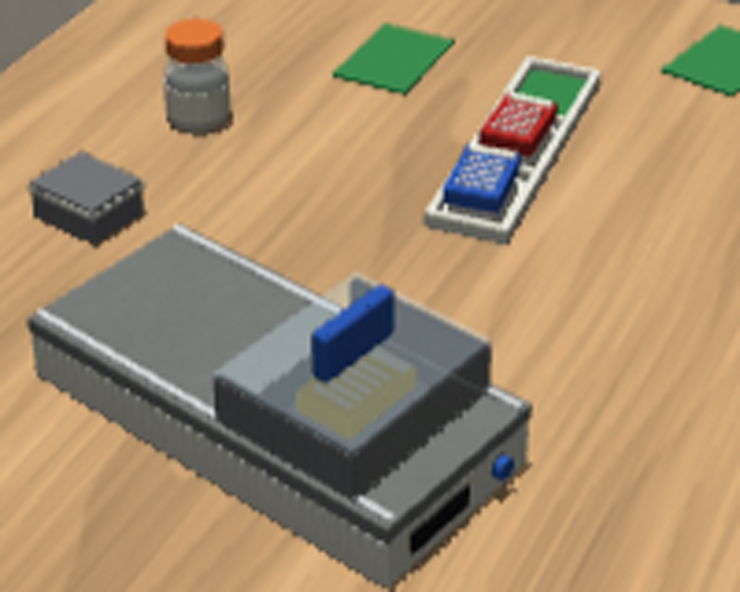

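```bash
cat > go.py <<'E'
import sys
from h import *
# usage: go.py x y z yawdeg_of_jaw_axis
x,y,z,a=map(float,sys.argv[1:5])
s=manip.state(); R=Ro.from_quat(s["tcp_rot"]).as_matrix(); p=np.array(s["tcp_pos"])
zz=R[:,2]; cur=np.degrees(np.arctan2(zz[1],zz[0]))
d=np.radians((a-cur+90)%180-90)   # world turn (about up)
print("clock %.2f"%s["clock"],"tcp",p.round(1),"jaw yaw %.1f"%cur,"j",np.round(s["joint_pos"],2),"gap %.1f"%s["finger_gap"],"F",np.round(s["contact_force"],1))
print("y axis",R[:,1].round(3),"turn about tool y %.3f (alt %.3f)"%(d*np.sign(R[2,1]),(d-np.sign(d)*np.pi)*np.sign(R[2,1])))
D=np.array([x,y,z])-p
print("tool shift now",(R.T@D).round(1)," world",D.round(1))
th=np.radians(a)
if abs(((a-cur)+180)%360-180)>90: th+=np.pi
zt=np.array([np.cos(th),np.sin(th),0]); yt=np.array([0,0,-1.]); xt=np.cross(yt,zt)
print("tool shift after turn",np.array([xt@D,yt@D,zt@D]).round(1))
E
python3 go.py 494 205 230 -12.4
python3 - <<'E'
from h import *
s=manip.snapshot("wrist");print(-s["R"].T@s["t"])
for n in["top","side"]:
  s=manip.snapshot(n); print(-s["R"].T@s["t"])
E
```

```text
clock 0.25 tcp [ 168.5 -497.1  231.1] jaw yaw -71.3 j [-1.4   0.26 -0.05  1.26  0.    1.42] gap 85.3 F [-0.2  0.2  0.5]
y axis [-0.  0. -1.] turn about tool y -1.028 (alt 2.114)
tool shift now [-533.7    1.4 -560.5]  world [325.5 702.1  -1.1]
tool shift after turn [-755.6    1.1  167.1]
[ 238.99112921 -473.26602402  374.26300734]
[ 439.5095836   -39.58631904 1069.3462046 ]
[129.99553427 930.73711484 730.52205769]
```

Emit:
{"name": "servo_tool", "arguments": {
  "steps": "0 0 0 -0.12;0 0 0 -0.12;0 0 0 -0.12;0 0 0 -0.12;0 0 0 -0.12;0 0 0 -0.12;0 0 0 -0.12;0 0 0 -0.12;0 0 0 -0.1"
}}

```text
clock: 1.15
tcp_pos: [168.5, -497.0, 231.0]
tcp_rot: [-0.463, 0.535, -0.534, 0.463]
contact_force: [0.2, -0.4, 0.0]
finger_gap: 85.3
```

```bash
python3 go.py 494 205 230 -12.4
```

```text
clock 1.15 tcp [ 168.5 -497.   231. ] jaw yaw -8.2 j [-1.4   0.26 -0.05  1.26 -0.    0.32] gap 85.3 F [ 0.2 -0.4  0. ]
y axis [-0.     0.001 -1.   ] turn about tool y 0.073 (alt -3.069)
tool shift now [-741.3    1.4  221.8]  world [325.5 702.   -1. ]
tool shift after turn [-755.5    1.   167.2]
```

Emit:
{"name": "servo_tool", "arguments": {
  "steps": "-37 0 9 0.04;-37 0 9 0.03;-37 0 8 0;-37 0 8 0;-37 0 8 0;-37 0 8 0;-37 0 8 0;-37 0 8 0;-37 0 8 0;-37 0 8 0"
}}

```text
clock: 1.98
tcp_pos: [322.7, -141.6, 229.5]
tcp_rot: [0.443, -0.55, 0.552, -0.443]
contact_force: [1.5, -1.2, -0.6]
finger_gap: 85.4
```

```bash
python3 go.py 494 205 200 -12.4
```

```text
clock 1.98 tcp [ 322.7 -141.6  229.5] jaw yaw -12.4 j [-0.65 -0.04 -0.41  1.2  -0.    1.14] gap 85.4 F [ 1.5 -1.2 -0.6]
y axis [ 0.002 -0.002 -1.   ] turn about tool y 0.001 (alt -3.141)
tool shift now [-375.2   29.3   93.2]  world [171.3 346.6 -29.5]
tool shift after turn [-375.3   29.5   92.9]
```

Emit:
{"name": "servo_tool", "arguments": {
  "steps": "-38 0 9 0;-38 0 9 0;-38 0 9 0;-38 0 9 0;-38 0 9 0;-38 3 9 0;-38 3 9 0;-38 3 9 0;-38 3 9 0;-20 0 5 0"
}}

```text
clock: 2.82
tcp_pos: [486.0, 211.0, 218.7]
tcp_rot: [0.442, -0.547, 0.553, -0.446]
contact_force: [-0.5, -2.1, -0.1]
finger_gap: 85.1
```

```bash
python3 go.py 494 205 200 -12.4
python3 - <<'E'
from h import *
s=snap("wrist","w1")
snap("top","t1");snap("side","s1")
E
```

```text
clock 2.82 tcp [486.  211.  218.7] jaw yaw -12.2 j [ 0.26  0.27 -0.07  1.22 -0.    2.04] gap 85.1 F [-0.5 -2.1 -0.1]
y axis [ 0.009 -0.003 -1.   ] turn about tool y 0.004 (alt -3.138)
tool shift now [ 4.1 18.8  8.9]  world [  8.   -6.  -18.7]
tool shift after turn [ 4.1 18.7  9.1]
```

View pics/w1.png

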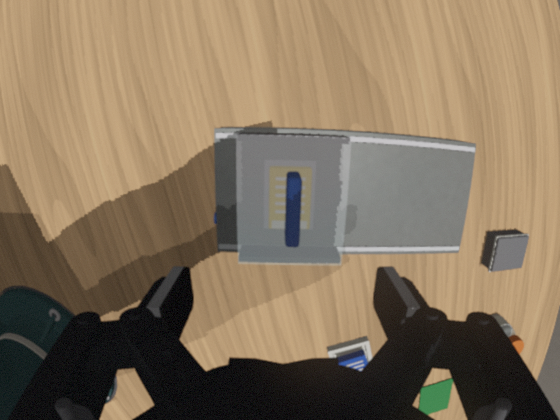

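The wrist view shows the plate (corners about (216,128), (474,145), (460,250), (217,250)). The blue grip is at cols 285–301, rows 171–247. The yellow block shows beneath, and the slide box is at right (506,250).

Run:
```python
from h import *
for n,f in [("wrist",True),("top",False)]:
    s=manip.snapshot(n)
    m=cv2.inRange(cv2.cvtColor(s["image"],cv2.COLOR_RGB2HSV),np.array((105,120,20)),np.array((128,255,255)))
    cs,_=cv2.findContours(m,cv2.RETR_EXTERNAL,cv2.CHAIN_APPROX_NONE)
    for c in cs:
        c=c[:,0,:].astype(float)
        if len(c)<30: continue
        P=plane(s,c,112,f); r=cv2.minAreaRect(P[:,:2].astype(np.float32))
        print(n,c.min(0),c.max(0),np.round(r[0],1),np.round(r[1],1),round(r[2],1))
    if f:
        P=plane(s,[(216,128),(474,144),(460,250),(217,250)],45,f); print(P.round(0),P.mean(0).round(1))
        print([np.linalg.norm(P[i]-P[i-1]).round() for i in range(4)])
    print("proj grip",proj(s,[[494,205,112]],f).round())
```

```text
wrist [338. 353.] [368. 365.] [523.8  33.6] [17.7 33.3] 72.1
wrist [286. 170.] [300. 242.] [494.  208.5] [60.4 10.2] 76.2
[[436. 284.  45.]
 [704. 218.  45.]
 [678.  94.  45.]
 [403. 159.  45.]] [555.3 188.6  45. ]
[np.float64(129.0), np.float64(276.0), np.float64(126.0), np.float64(283.0)]
proj grip [[294. 211.]]
top [178. 248.] [201. 254.] [493.9 203.7] [57.4  6.5] 77.5
top [293. 229.] [312. 243.] [524.3 -64.9] [33.1 42.1] 7.3
top [  0. 120.] [  6. 196.] [739.6 678.3] [198.7  15.5] 4.7
proj grip [[189. 251.]]
```

```bash
python3 go.py 494 206 90 -13.3
```

```text
clock 3.07 tcp [484.8 207.  219.5] jaw yaw -12.3 j [ 0.25  0.27 -0.08  1.22 -0.01  2.04] gap 85.2 F [0.5 0.1 0. ]
y axis [ 0.009 -0.003 -1.   ] turn about tool y 0.018 (alt -3.124)
tool shift now [ -1.2 129.6   8. ]  world [   9.2   -1.  -129.5]
tool shift after turn [ -1.2 129.5   9.2]
```

Emit:
{"name": "servo_tool", "arguments": {
  "steps": "-1 0 9 0.018;0 20 0 0;0 20 0 0;0 20 0 0;0 20 0 0;0 20 0 0;0 15 0 0;0 8 0 0;0 4 0 0;0 0 0 0"
}}

```text
clock: 3.9
tcp_pos: [500.5, 194.7, 92.1]
tcp_rot: [0.428, -0.555, 0.564, -0.436]
contact_force: [0.9, 1.0, -0.0]
finger_gap: 85.4
```

```bash
python3 go.py 494 206 90 -13.3; python3 -c "
from h import *
snap('wrist','w2');snap('side','s2')"
```

```text
clock 3.90 tcp [500.5 194.7  92.1] jaw yaw -14.7 j [ 0.22  0.35 -0.31  0.89 -0.01  2.05] gap 85.4 F [ 0.9  1.  -0. ]
y axis [ 0.018 -0.003 -1.   ] turn about tool y -0.024 (alt 3.117)
tool shift now [-9.2  1.9 -9.2]  world [-6.5 11.3 -2.1]
tool shift after turn [-9.5  2.1 -8.9]
```

View pics/w2.png

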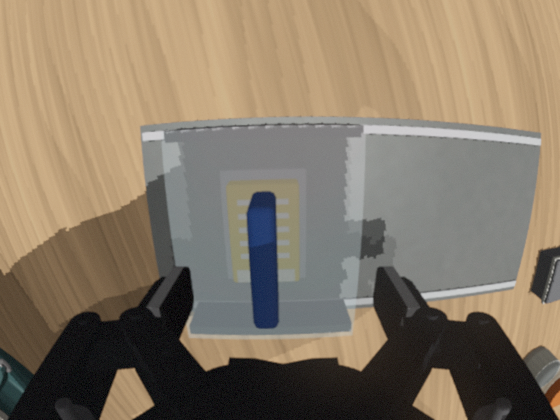

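View pics/s2.png

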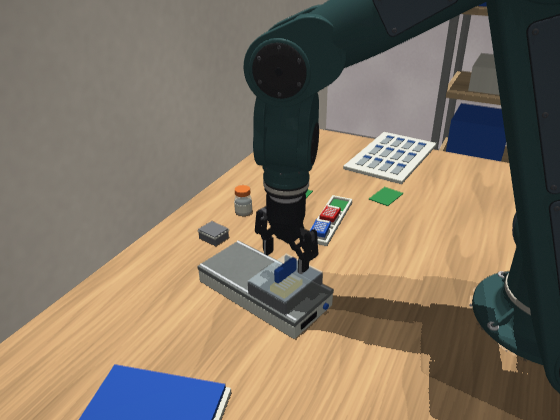

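Emit:
{"name": "servo_tool", "arguments": {
  "steps": "-9 0 -9 -0.02;0 0 0 0;0 0 0 0"
}}

```text
clock: 4.25
tcp_pos: [495.4, 207.2, 95.2]
tcp_rot: [0.432, -0.55, 0.56, -0.444]
contact_force: [-0.7, -0.4, 0.2]
finger_gap: 85.9
```

```bash
python3 go.py 494 206 90 -13.3;python3 - <<'E'
from h import *
s=manip.snapshot("wrist")
m=cv2.inRange(cv2.cvtColor(s["image"],cv2.COLOR_RGB2HSV),np.array((105,120,20)),np.array((128,255,255)))
cs,_=cv2.findContours(m,cv2.RETR_EXTERNAL,cv2.CHAIN_APPROX_NONE)
c=max(cs,key=len)[:,0,:].astype(float); print(c.min(0),c.max(0))
g=[[494,206,112]]; print(proj(s,g,True), proj(s,[manip.state()["tcp_pos"]],True))
P=plane(s,c,112,True);r=cv2.minAreaRect(P[:,:2].astype(np.float32));print(r)
E
```

```text
clock 4.25 tcp [495.4 207.2  95.2] jaw yaw -13.5 j [ 0.25  0.35 -0.31  0.89 -0.01  2.05] gap 85.9 F [-0.7 -0.4  0.2]
y axis [ 0.022 -0.001 -1.   ] turn about tool y -0.003 (alt 3.139)
tool shift now [ 1.5  5.2 -1.2]  world [-1.4 -1.2 -5.2]
tool shift after turn [ 1.4  5.2 -1.1]
[270. 212.] [294. 340.]
[[282.16314894 291.12521683]] [[283.47985147 271.20319254]]
((494.7684326171875, 210.19387817382812), (65.77225494384766, 10.746042251586914), 76.5613021850586)
```

Emit:
{"name": "servo_tool", "arguments": {
  "steps": "1 5 -1 0;0 0 0 0;0 0 0 0"
}}

```text
clock: 4.55
tcp_pos: [494.4, 206.7, 90.4]
tcp_rot: [0.432, -0.55, 0.56, -0.445]
contact_force: [0.0, 0.2, -0.2]
finger_gap: 85.8
```

Emit:
{"name": "servo_tool", "arguments": {
  "steps": "0 0 0 0;0 0 0 0;0 0 0 0;0 0 0 0;0 0 0 0;0 0 0 0;0 0 0 0;0 0 0 0;0 0 0 0;0 0 0 0",
  "jaw": 255
}}

```text
clock: 5.38
tcp_pos: [494.6, 206.4, 90.5]
tcp_rot: [0.432, -0.55, 0.561, -0.444]
contact_force: [0.9, -1.5, 2.4]
finger_gap: 10.7
```

```bash
python3 go.py 619 176 88 -13.3
```

```text
clock 5.38 tcp [494.6 206.4  90.5] jaw yaw -13.5 j [ 0.25  0.35 -0.32  0.88 -0.01  2.05] gap 10.7 F [ 0.9 -1.5  2.4]
y axis [ 0.023 -0.001 -1.   ] turn about tool y -0.003 (alt 3.138)
tool shift now [  0.6   5.4 128. ]  world [124.4 -30.4  -2.5]
tool shift after turn [  0.9   2.5 128.1]
```

Emit:
{"name": "servo_tool", "arguments": {
  "steps": "0 0 6 0;0 0.2 10 0;0 0.2 10 0;0 0.2 10 0;0 0.2 10 0;0 0.2 10 0;0 0.2 8 0;0 0 0 0"
}}

```text
clock: 6.05
tcp_pos: [563.9, 189.6, 90.4]
tcp_rot: [0.432, -0.55, 0.56, -0.444]
contact_force: [-2.0, 1.3, 6.4]
finger_gap: 10.8
```

```bash
python3 go.py 619 176 90 -13.3
```

```text
clock 6.05 tcp [563.9 189.6  90.4] jaw yaw -13.5 j [ 0.19  0.44 -0.17  0.94 -0.    2.  ] gap 10.8 F [-2.   1.3  6.4]
y axis [ 0.022 -0.    -1.   ] turn about tool y -0.003 (alt 3.138)
tool shift now [ 0.3  1.7 56.8]  world [ 55.1 -13.6  -0.4]
tool shift after turn [ 0.5  0.4 56.8]
```

Emit:
{"name": "servo_tool", "arguments": {
  "steps": "0 0.2 10 0;0 0.2 10 0;0 0.2 10 0;0 0.2 9 0;0 0.2 7 0;0 0 5 0;0 0 3 0;0 0 3 0;0 0 0 0"
}}

```text
clock: 6.8
tcp_pos: [619.0, 176.2, 90.5]
tcp_rot: [0.434, -0.553, 0.557, -0.442]
contact_force: [2.8, -1.2, 2.0]
finger_gap: 10.7
```

```bash
python3 go.py 619 176 90 -13.3
```

```text
clock 6.80 tcp [619.  176.2  90.5] jaw yaw -13.4 j [ 0.15  0.52 -0.02  1.01  0.    1.96] gap 10.7 F [ 2.8 -1.2  2. ]
y axis [ 0.012  0.003 -1.   ] turn about tool y -0.002 (alt 3.139)
tool shift now [0.2 0.5 0.1]  world [ 0.  -0.2 -0.5]
tool shift after turn [0.2 0.5 0.1]
```

Emit:
{"name": "servo_tool", "arguments": {
  "steps": "0 0 3 0;0 0 3 0;0 0 2 0;0 0 0 0"
}}

```text
clock: 7.13
tcp_pos: [619.0, 176.2, 90.5]
tcp_rot: [-0.438, 0.557, -0.552, 0.439]
contact_force: [1.8, -0.2, -2.1]
finger_gap: 10.9
```

```bash
python3 go.py 619 176 90 -13.3; python3 -c "
from h import *
snap('wrist','w3');snap('top','t3');snap('side','s3')"
```

```text
clock 7.13 tcp [619.  176.2  90.5] jaw yaw -13.3 j [ 0.15  0.53 -0.    1.04  0.01  1.95] gap 10.9 F [ 1.8 -0.2 -2.1]
y axis [-0.003  0.006 -1.   ] turn about tool y 0.000 (alt -3.141)
tool shift now [0.2 0.5 0. ]  world [-0.  -0.2 -0.5]
tool shift after turn [0.2 0.5 0. ]
```

View pics/w3.png

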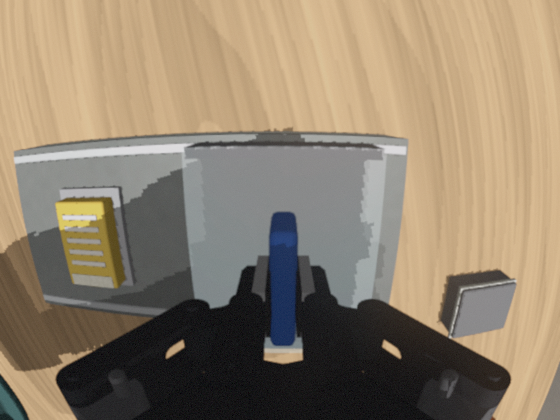

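View pics/s3.png

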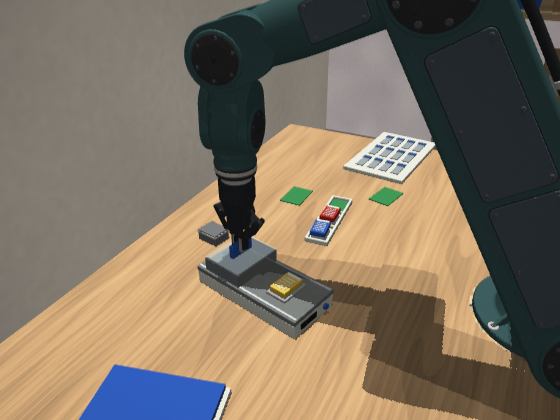

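The cover is against its stop: further pushing didn't move it, and its travel was 128 mm. The yellow block sits exposed in the mould at wrist (90,240). I'll release and rise.

Emit:
{"name": "servo_tool", "arguments": {
  "steps": "0 0 0 0;0 0 0 0;0 0 0 0;0 0 0 0;0 0 0 0;0 0 0 0",
  "jaw": 0
}}

```text
clock: 7.78
tcp_pos: [620.8, 175.7, 90.0]
tcp_rot: [-0.438, 0.556, -0.553, 0.44]
contact_force: [-0.4, -0.1, 0.3]
finger_gap: 82.2
```

Emit:
{"name": "servo_tool", "arguments": {
  "steps": "0 -20 0 0;0 -25 0 0;0 -25 0 0;0 -25 0 0;0 -15 0 0;0 0 -35 0;0 0 -38 0;0 0 -35 0;0 0 -15 0;0 0 0 0"
}}

```text
clock: 8.62
tcp_pos: [498.4, 203.4, 204.5]
tcp_rot: [-0.437, 0.556, -0.554, 0.44]
contact_force: [0.5, -0.4, -0.3]
finger_gap: 85.2
```

```bash
python3 go.py 492 204 190 -13.3
python3 - <<'E'
from h import *
for n,f in [("wrist",True),("top",False),("side",False)]:
    s=snap(n,n[0]+"4")
    for c in blobs(s,"yellow",30):
        P=plane(s,c,64,f); r=cv2.minAreaRect(P[:,:2].astype(np.float32))
        print(n,c.min(0),c.max(0),np.round(r[0],1),np.round(r[1],1),round(r[2],1))
E
```

```text
clock 8.62 tcp [498.4 203.4 204.5] jaw yaw -13.4 j [ 0.23  0.29 -0.08  1.2   0.    2.04] gap 85.2 F [ 0.5 -0.4 -0.3]
y axis [ 0.002  0.005 -1.   ] turn about tool y -0.002 (alt 3.140)
tool shift now [ 1.  14.5 -6.4]  world [ -6.4   0.6 -14.5]
tool shift after turn [ 0.9 14.5 -6.4]
wrist [254. 165.] [298. 229.] [492.5 206.7] [59.7 39.5] 75.7
top [181. 243.] [195. 260.] [495.2 215.9] [37.4 38.3] 76.4
side [270. 280.] [295. 297.] [494.9 223.3] [49.7 44. ] 84.9
```

View pics/w4.png

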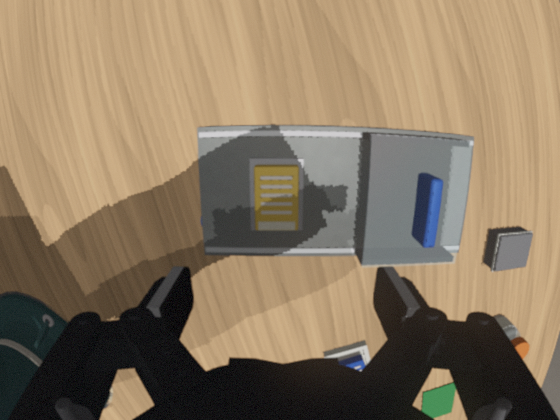

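Emit:
{"name": "servo_tool", "arguments": {
  "steps": "0 10 -6 -0.01;0 20 0 0;0 20 0 0;0 20 0 0;0 20 0 0;0 20 0 0;0 15 0 0;0 8 0 0;0 0 0 0;0 0 0 0"
}}

```text
clock: 9.6
tcp_pos: [510.6, 201.7, 62.6]
tcp_rot: [0.436, -0.554, 0.555, -0.441]
contact_force: [-1.1, -0.1, 1.1]
finger_gap: 85.1
```

```bash
python3 go.py 492.3 205.5 52 -14
python3 - <<'E'
from h import *
s=snap("wrist","w5")
c=max(blobs(s,"yellow",30),key=len)
P=plane(s,c,64,True); r=cv2.minAreaRect(P[:,:2].astype(np.float32)); print(r)
E
```

```text
clock 9.60 tcp [510.6 201.7  62.6] jaw yaw -13.3 j [ 0.23  0.41 -0.32  0.84  0.    2.03] gap 85.1 F [-1.1 -0.1  1.1]
y axis [ 0.006  0.004 -1.   ] turn about tool y 0.012 (alt -3.129)
tool shift now [  0.6  10.5 -18.7]  world [-18.3   3.8 -10.6]
tool shift after turn [  0.8  10.6 -18.7]
((492.7538146972656, 207.24383544921875), (62.45030975341797, 39.68265151977539), 76.54528045654297)
```

View pics/w5.png

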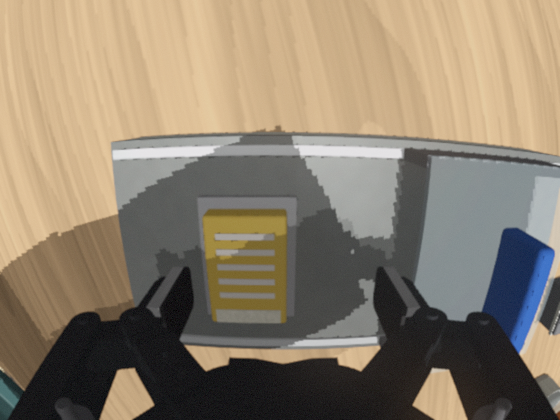

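Emit:
{"name": "servo_tool", "arguments": {
  "steps": "0 0 -9 0.005;1 0 -9 0.005;0 0 0 0;0 0 0 0"
}}

```text
clock: 9.98
tcp_pos: [492.7, 205.6, 65.2]
tcp_rot: [0.432, -0.556, 0.558, -0.44]
contact_force: [-0.6, -0.2, 0.1]
finger_gap: 85.6
```

```bash
python3 go.py 492.3 206.5 52 -13.7
```

```text
clock 9.98 tcp [492.7 205.6  65.2] jaw yaw -14.0 j [ 0.24  0.38 -0.36  0.83  0.    2.06] gap 85.6 F [-0.6 -0.2  0.1]
y axis [ 0.01   0.006 -1.   ] turn about tool y -0.005 (alt 3.137)
tool shift now [-0.7 13.2 -0.7]  world [ -0.4   0.9 -13.2]
tool shift after turn [-0.8 13.2 -0.6]
```

Emit:
{"name": "servo_tool", "arguments": {
  "steps": "0 5 0 0;0 5 0 0;-1 3 -1 0;0 0 0 0;0 0 0 0"
}}

```text
clock: 10.4
tcp_pos: [492.4, 207.4, 51.8]
tcp_rot: [0.431, -0.556, 0.558, -0.44]
contact_force: [0.3, 0.7, -0.0]
finger_gap: 85.4
```

```bash
python3 go.py 492.3 206.5 52 -13.7
```

```text
clock 10.40 tcp [492.4 207.4  51.8] jaw yaw -13.9 j [ 0.24  0.39 -0.38  0.79  0.    2.06] gap 85.4 F [ 0.3  0.7 -0. ]
y axis [ 0.012  0.006 -1.   ] turn about tool y -0.004 (alt 3.138)
tool shift now [ 0.8 -0.2  0.2]  world [-0.1 -0.9  0.2]
tool shift after turn [ 0.9 -0.2  0.2]
```

Centred; close the jaws.

Emit:
{"name": "servo_tool", "arguments": {
  "steps": "0 0 0 0;0 0 0 0;0 0 0 0;0 0 0 0;0 0 0 0;0 0 0 0;0 0 0 0;0 0 0 0",
  "jaw": 255
}}

```text
clock: 11.07
tcp_pos: [492.7, 207.3, 52.2]
tcp_rot: [0.431, -0.556, 0.558, -0.44]
contact_force: [0.2, 0.6, -0.3]
finger_gap: 38.5
```

```bash
python3 go.py 492.3 206.5 52 -13.7; python3 -c "
from h import *
snap('wrist','w6')"
```

```text
clock 11.07 tcp [492.7 207.3  52.2] jaw yaw -13.9 j [ 0.24  0.39 -0.38  0.79  0.    2.06] gap 38.5 F [ 0.2  0.6 -0.3]
y axis [ 0.012  0.006 -1.   ] turn about tool y -0.004 (alt 3.138)
tool shift now [ 0.9  0.2 -0.2]  world [-0.4 -0.8 -0.2]
tool shift after turn [ 0.9  0.2 -0.2]
```

View pics/w6.png

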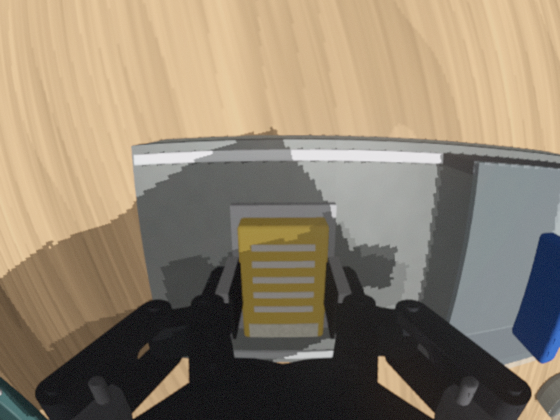

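Emit:
{"name": "servo_tool", "arguments": {
  "steps": "0 -3 0 0;0 -4 0 0;0 -4 0 0;0 -4 0 0;0 -4 0 0;0 -4 0 0;0 0 0 0"
}}

```text
clock: 11.7
tcp_pos: [492.5, 207.2, 78.0]
tcp_rot: [0.431, -0.556, 0.558, -0.441]
contact_force: [0.2, 0.1, -0.0]
finger_gap: 38.0
```

```bash
python3 go.py 492.3 206.5 52 -13.7; python3 -c "
from h import *
s=snap('side','s7'); cv2.imwrite('pics/s7c.png',cv2.resize(s['image'][200:360,180:400,::-1],None,fx=3.5,fy=3.5))"
```

```text
clock 11.70 tcp [492.5 207.2  78. ] jaw yaw -13.9 j [ 0.24  0.36 -0.34  0.85  0.    2.06] gap 38.0 F [ 0.2  0.1 -0. ]
y axis [ 0.013  0.006 -1.   ] turn about tool y -0.004 (alt 3.138)
tool shift now [ 0.9 26.  -0.4]  world [ -0.2  -0.7 -26. ]
tool shift after turn [ 0.7 26.  -0.1]
```

View pics/s7c.png

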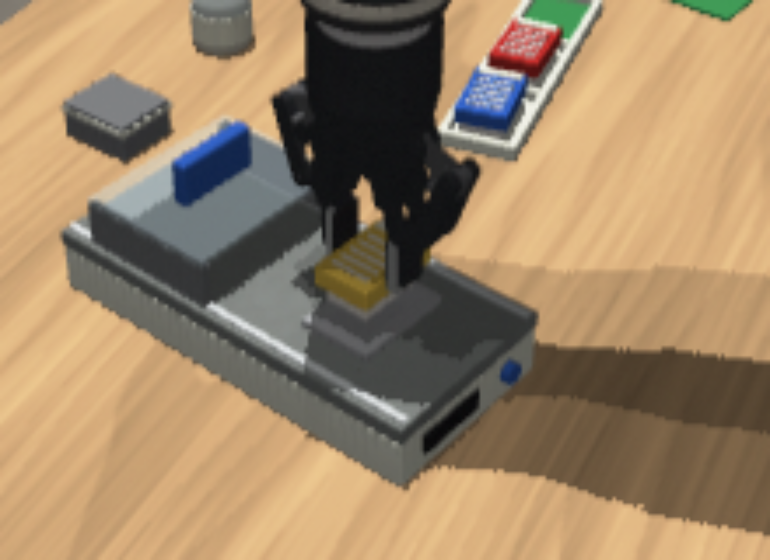

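The block rises with the fingers (yellow cassette at crop (370,265), above the mould) and the cover is still back. Carry on up, turn, then across.

Emit:
{"name": "servo_tool", "arguments": {
  "steps": "0 -10 0 0;0 -15 0 0;0 -15 0 0;0 -15 0 -0.05;0 -10 0 -0.08;0 -5 0 -0.08;0 0 0 -0.08;0 0 0 -0.02;0 0 0 0"
}}

```text
clock: 12.5
tcp_pos: [490.5, 206.4, 149.9]
tcp_rot: [-0.516, 0.478, -0.481, 0.523]
contact_force: [0.4, 1.0, -0.3]
finger_gap: 38.2
```

```bash
python3 go.py 543.5 -227 150 4.3
```

```text
clock 12.50 tcp [490.5 206.4 149.9] jaw yaw 4.5 j [ 0.24  0.31 -0.21  1.04  0.    1.74] gap 38.2 F [ 0.4  1.  -0.3]
y axis [ 0.01   0.005 -1.   ] turn about tool y 0.004 (alt -3.138)
tool shift now [436.3  -1.9  18.5]  world [ 5.300e+01 -4.334e+02  1.000e-01]
tool shift after turn [ 4.362e+02 -1.000e-01  2.030e+01]
```

Emit:
{"name": "servo_tool", "arguments": {
  "steps": "10 0 1 0;20 0 1 0;28 0 1 0;28 0 1 0;28 0 1 0;28 0 1 0;28 0 1 0;28 0 1 0;28 0 1 0;28 0 1 0"
}}

```text
clock: 13.33
tcp_pos: [516.3, -57.5, 145.5]
tcp_rot: [-0.513, 0.484, -0.484, 0.518]
contact_force: [0.5, 0.5, -1.2]
finger_gap: 38.3
```

```bash
python3 go.py 543.5 -227 150 4.3
```

```text
clock 13.33 tcp [516.3 -57.5 145.5] jaw yaw 3.6 j [-0.27  0.29 -0.25  1.03  0.01  1.24] gap 38.3 F [ 0.5  0.5 -1.2]
y axis [ 0.006  0.006 -1.   ] turn about tool y -0.012 (alt 3.129)
tool shift now [170.9  -5.3  16.5]  world [  27.2 -169.5    4.5]
tool shift after turn [171.1  -4.5  14.4]
```

Emit:
{"name": "servo_tool", "arguments": {
  "steps": "28 0 2 -0.01;28 0 2 0;28 0 2 0;28 0 2 0;25 0 2 0;15 0 2 0;8 0 1 0;0 0 0 0;0 0 0 0"
}}

```text
clock: 14.08
tcp_pos: [536.0, -232.9, 141.3]
tcp_rot: [-0.51, 0.489, -0.486, 0.514]
contact_force: [-0.6, 0.4, -1.1]
finger_gap: 37.9
```

```bash
python3 go.py 543.5 -227 100 4.3; python3 -c "
from h import *
snap('wrist','w8');snap('top','t8');snap('side','s8')"
```

```text
clock 14.08 tcp [ 536.  -232.9  141.3] jaw yaw 2.8 j [-0.55  0.4  -0.08  1.09  0.01  0.97] gap 37.9 F [-0.6  0.4 -1.1]
y axis [ 0.001  0.007 -1.   ] turn about tool y -0.026 (alt 3.115)
tool shift now [-5.3 41.4  7.8]  world [  7.5   5.9 -41.3]
tool shift after turn [-5.4 41.3  8. ]
```

View pics/w8.png

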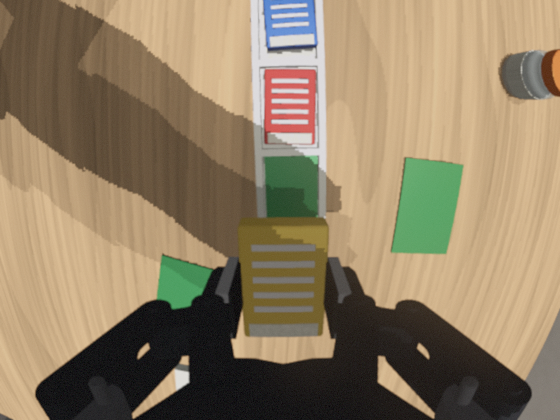

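View pics/s8.png

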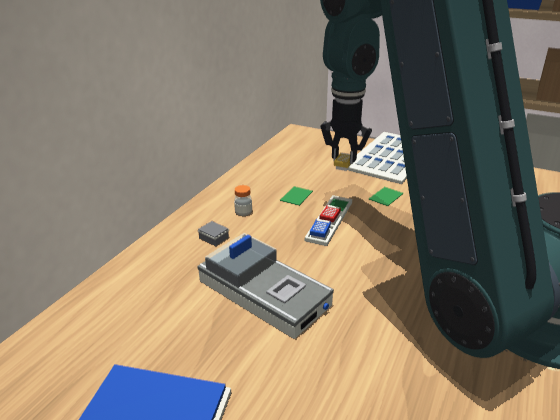

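The wrist view shows the held block at (283,275), with the green bay's +y edge at row about 155 (cols 264–320) and the red and blue blocks behind it. In the side view the mould is empty and the cover is back. Now I'll refine the bay pose from this close view.

Run:
```python
from h import *
s=manip.snapshot("wrist")
im=s["image"]; cv2.imwrite("pics/w8c.png",cv2.resize(im[0:230,230:350,::-1],None,fx=2.6,fy=2.6,interpolation=cv2.INTER_CUBIC))
hsv=cv2.cvtColor(im,cv2.COLOR_RGB2HSV)
m=cv2.inRange(hsv,np.array((50,60,25)),np.array((85,255,255))); m[:, :240]=0; m[:,345:]=0
rows=[(r,np.flatnonzero(m[r]).min(),np.flatnonzero(m[r]).max()) for r in range(150,215,5) if m[r].any()]
print(rows)
ok=[r for r in rows if r[2]-r[1]>40]
L=plane(s,[(a-.5,r) for r,a,b in ok],6,True); Rr=plane(s,[(b+.5,r) for r,a,b in ok],6,True)
print("L",L.round(1)[:,:2].tolist()); print("R",Rr.round(1)[:,:2].tolist())
C=(L+Rr)/2; print("width",(Rr-L)[:,0].round(1))
vy=np.polyfit(C[:,1],C[:,0],1); yaw=-np.degrees(np.arctan(vy[0])); print("yaw",yaw, vy)
tops=[(c,np.flatnonzero(m[:,c]).min()-.5) for c in range(270,316,6)]
T=plane(s,tops,6,True); print(tops,T[:,:2].round(1).tolist())
# red/blue cassette rects
for lo,hi in [((105,120,40),(128,255,255)),((0,120,60),(8,255,255)),((170,120,60),(180,255,255))]:
    mm=cv2.inRange(hsv,np.array(lo),np.array(hi)); cs,_=cv2.findContours(mm,cv2.RETR_EXTERNAL,cv2.CHAIN_APPROX_NONE)
    for c in cs:
        if len(c)<100: continue
        c=c[:,0,:].astype(float); print(c.min(0),c.max(0),cv2.minAreaRect(plane(s,c,32,True)[:,:2].astype(np.float32)))
```

```text
[(160, np.int64(264), np.int64(316)), (165, np.int64(265), np.int64(316)), (170, np.int64(265), np.int64(316)), (175, np.int64(265), np.int64(316)), (180, np.int64(265), np.int64(316)), (185, np.int64(266), np.int64(316)), (190, np.int64(266), np.int64(316)), (195, np.int64(266), np.int64(316)), (200, np.int64(266), np.int64(316)), (205, np.int64(266), np.int64(316)), (210, np.int64(266), np.int64(316))]
L [[517.4, -196.1], [518.4, -200.5], [518.6, -204.9], [518.8, -209.3], [518.9, -213.8], [520.0, -218.2], [520.1, -222.7], [520.3, -227.2], [520.5, -231.8], [520.6, -236.4], [520.8, -241.1]]
R [[563.2, -193.8], [563.5, -198.1], [563.8, -202.6], [564.1, -207.0], [564.4, -211.4], [564.8, -215.9], [565.1, -220.4], [565.5, -225.0], [565.8, -229.5], [566.2, -234.1], [566.5, -238.8]]
width [45.8 45.1 45.2 45.3 45.5 44.8 45.  45.1 45.3 45.5 45.7]
yaw 4.203114606825184 [-7.34900631e-02  5.26192294e+02]
[(270, np.float64(157.5)), (276, np.float64(157.5)), (282, np.float64(157.5)), (288, np.float64(156.5)), (294, np.float64(157.5)), (300, np.float64(156.5)), (306, np.float64(156.5)), (312, np.float64(156.5))] [[522.9, -193.7], [528.1, -193.5], [533.2, -193.2], [538.4, -192.1], [543.6, -192.7], [548.7, -191.5], [553.9, -191.2], [559.1, -190.9]]
[264.   0.] [315.  49.] ((533.70166015625, -82.450439453125), (38.23684310913086, 41.87562942504883), 6.113051414489746)
[264.  71.] [315. 143.] ((536.7184448242188, -149.97308349609375), (38.29489517211914, 57.39461135864258), 1.670750379562378)
```

View pics/w8c.png

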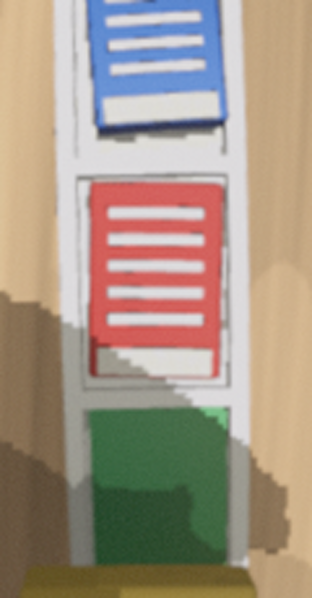

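Emit:
{"name": "servo_tool", "arguments": {
  "steps": "-5 5 8 -0.025;0 15 0 0;0 15 0 0;0 15 0 0;0 10 0 0;0 0 0 0;0 0 0 0"
}}

```text
clock: 14.87
tcp_pos: [547.9, -219.0, 79.6]
tcp_rot: [-0.52, 0.477, -0.476, 0.525]
contact_force: [-0.1, -0.8, -0.3]
finger_gap: 38.3
```

```bash
python3 go.py 543.3 -226.5 40 4.2
```

```text
clock 14.87 tcp [ 547.9 -219.    79.6] jaw yaw 5.2 j [-0.52  0.46 -0.18  0.94  0.01  0.96] gap 38.3 F [-0.1 -0.8 -0.3]
y axis [ 0.004  0.006 -1.   ] turn about tool y 0.018 (alt -3.124)
tool shift now [ 7.2 39.5 -5.5]  world [ -4.6  -7.5 -39.6]
tool shift after turn [ 7.1 39.6 -5.2]
```

Emit:
{"name": "servo_tool", "arguments": {
  "steps": "7 0 -5 0.016;0 0 0 0;0 10 0 0;0 10 0 0;0 10 0 0;0 0 0 0;0 0 0 0"
}}

```text
clock: 15.45
tcp_pos: [544.8, -226.9, 48.8]
tcp_rot: [-0.516, 0.48, -0.482, 0.522]
contact_force: [0.1, -0.5, -0.4]
finger_gap: 38.4
```

```bash
python3 go.py 543.3 -226.5 21 4.2
python3 - <<'E'
from h import *
snap("wrist","w9"); s=snap("side","s9"); cv2.imwrite('pics/s9c.png',cv2.resize(s['image'][120:260,280:440,::-1],None,fx=4,fy=4,interpolation=cv2.INTER_CUBIC))
w=manip.snapshot("wrist"); z=manip.state()["tcp_pos"][2]+12
c=max(blobs(w,"yellow",30),key=len); r=cv2.minAreaRect(plane(w,c,z,True)[:,:2].astype(np.float32)); print(r)
E
```

```text
clock 15.45 tcp [ 544.8 -226.9   48.8] jaw yaw 4.3 j [-0.54  0.48 -0.23  0.86  0.01  0.96] gap 38.4 F [ 0.1 -0.5 -0.4]
y axis [ 0.008  0.004 -1.   ] turn about tool y 0.002 (alt -3.139)
tool shift now [-0.4 27.8 -1.7]  world [ -1.5   0.4 -27.8]
tool shift after turn [-0.5 27.8 -1.5]
((544.4456176757812, -226.170166015625), (39.685462951660156, 62.92133712768555), 4.243474006652832)
```

View pics/w9.png

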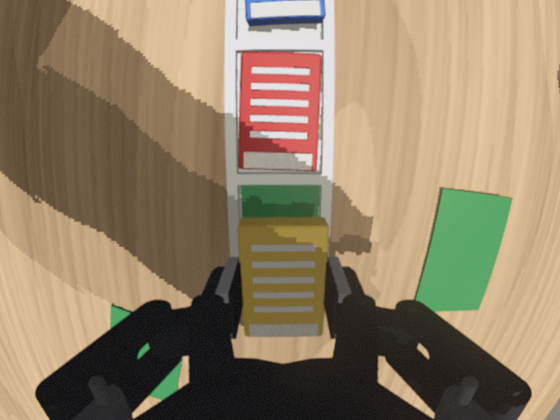

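View pics/s9c.png

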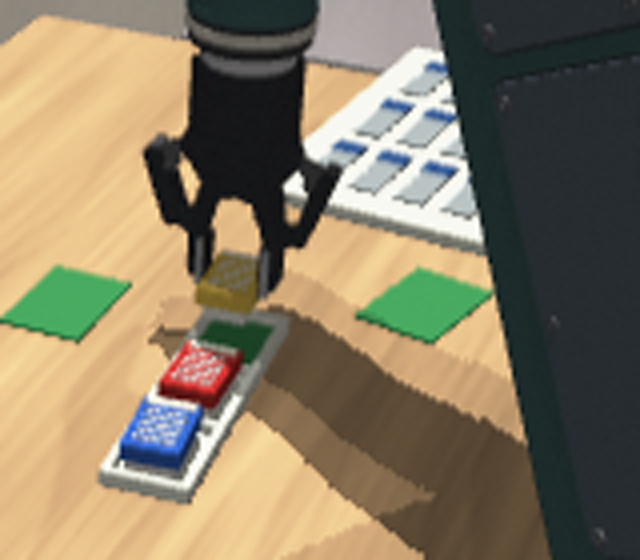

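The block is measured in hand at (544.4, −226.2), yaw 4.2°, right over the bay and square with it. I'll descend gently, watching the force.

Emit:
{"name": "servo_tool", "arguments": {
  "steps": "0 5 -1 0;0 5 0 0;0 5 0 0;0 5 0 0;0 3 0 0;0 0 0 0;0 0 0 0"
}}

```text
clock: 16.18
tcp_pos: [544.6, -227.2, 24.6]
tcp_rot: [-0.515, 0.479, -0.482, 0.522]
contact_force: [0.9, 0.5, -0.5]
finger_gap: 38.4
```

```bash
python3 go.py 543.3 -226.5 20 4.2
```

```text
clock 16.18 tcp [ 544.6 -227.2   24.6] jaw yaw 4.3 j [-0.54  0.5  -0.26  0.8   0.01  0.96] gap 38.4 F [ 0.9  0.5 -0.5]
y axis [ 0.009  0.003 -1.   ] turn about tool y 0.002 (alt -3.139)
tool shift now [-0.7  4.6 -1.3]  world [-1.3  0.7 -4.6]
tool shift after turn [-0.8  4.6 -1.3]
```

Emit:
{"name": "servo_tool", "arguments": {
  "steps": "0 2 -1 0;0 2 0 0;0 0 0 0;0 0 0 0"
}}

```text
clock: 16.52
tcp_pos: [543.7, -227.3, 20.4]
tcp_rot: [-0.515, 0.479, -0.482, 0.522]
contact_force: [-0.1, -0.1, -0.0]
finger_gap: 38.0
```

Emit:
{"name": "servo_tool", "arguments": {
  "steps": "0 1 0 0;0 0 0 0"
}}

```text
clock: 16.68
tcp_pos: [543.9, -227.5, 20.3]
tcp_rot: [-0.515, 0.479, -0.483, 0.522]
contact_force: [-0.2, 0.4, -0.2]
finger_gap: 38.4
```

```bash
python3 go.py 543.3 -226.5 20 4.2
```

```text
clock 16.68 tcp [ 543.9 -227.5   20.3] jaw yaw 4.3 j [-0.54  0.51 -0.27  0.79  0.01  0.96] gap 38.4 F [-0.2  0.4 -0.2]
y axis [ 0.01   0.002 -1.   ] turn about tool y 0.002 (alt -3.139)
tool shift now [-1.1  0.3 -0.5]  world [-0.6  1.  -0.3]
tool shift after turn [-1.1  0.3 -0.5]
```

Emit:
{"name": "servo_tool", "arguments": {
  "steps": "0 1 0 0;0 1 0 0;0 0 0 0"
}}

```text
clock: 16.93
tcp_pos: [544.1, -227.7, 20.4]
tcp_rot: [-0.515, 0.478, -0.484, 0.522]
contact_force: [-1.0, 0.4, -0.5]
finger_gap: 38.3
```

The TCP stays at z 20.4 despite further commands, which matches the expected seating height (20), so the block is standing on the liner. Release.

Emit:
{"name": "servo_tool", "arguments": {
  "steps": "0 0 0 0;0 0 0 0;0 0 0 0;0 0 0 0;0 0 0 0;0 0 0 0;0 0 0 0;0 0 0 0",
  "jaw": 0
}}

```text
clock: 17.6
tcp_pos: [544.3, -227.8, 20.1]
tcp_rot: [-0.515, 0.478, -0.484, 0.522]
contact_force: [0.3, 0.1, -0.3]
finger_gap: 85.2
```

Emit:
{"name": "servo_tool", "arguments": {
  "steps": "0 -6 0 0;0 -10 0 0;0 -15 0 0;0 -20 0 0;0 -20 0 0;0 -20 0 0;-10 -15 0 0;-20 0 0 0;-10 0 0 0;0 0 0 0"
}}

```text
clock: 18.43
tcp_pos: [539.8, -187.4, 138.7]
tcp_rot: [-0.515, 0.477, -0.485, 0.522]
contact_force: [-0.6, 0.4, 0.3]
finger_gap: 85.5
```

```bash
python3 go.py 543.3 -226.5 150 4.2
python3 - <<'E'
from h import *
for n,f in [("wrist",True),("top",False),("side",False)]:
    s=snap(n,n[0]+"10")
    for c in blobs(s,"yellow",30):
        P=plane(s,c,32,f); r=cv2.minAreaRect(P[:,:2].astype(np.float32)); print(n,c.min(0),c.max(0),np.round(r[0],1),np.round(r[1],1),round(r[2],1))
s=cv2.imread("pics/s10.png"); cv2.imwrite('pics/s10c.png',cv2.resize(s[170:340,180:400],None,fx=3.5,fy=3.5,interpolation=cv2.INTER_CUBIC))
E
```

```text
clock 18.43 tcp [ 539.8 -187.4  138.7] jaw yaw 4.3 j [-0.48  0.37 -0.14  1.04  0.01  1.02] gap 85.5 F [-0.6  0.4  0.3]
y axis [ 0.015 -0.001 -1.   ] turn about tool y 0.001 (alt -3.140)
tool shift now [ 39.2 -11.2   0.7]  world [  3.5 -39.1  11.3]
tool shift after turn [ 39.2 -11.3   0.6]
wrist [259. 224.] [306. 287.] [ 544.3 -229.5] [39.  59.5] 4.6
side [329. 191.] [347. 206.] [ 541.5 -218.5] [43.7 77.2] 2.8
```

View pics/w10.png

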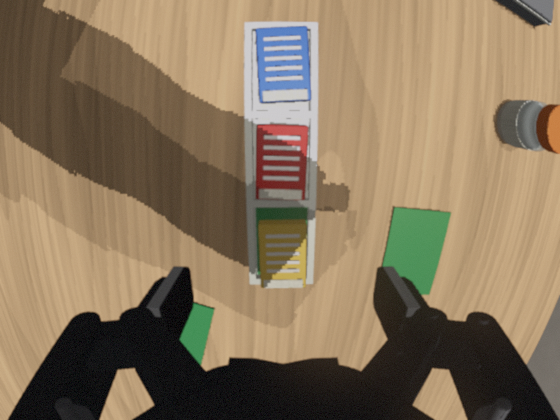

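View pics/s10c.png

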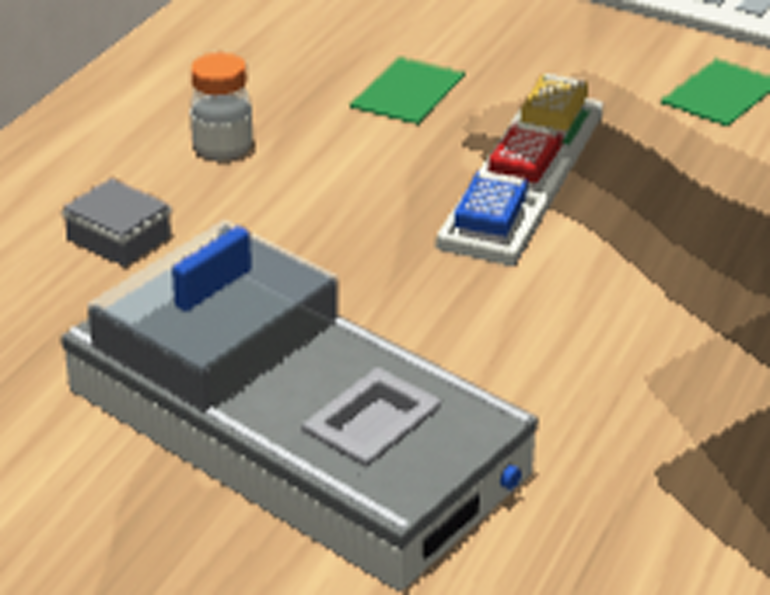

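Run:
```python
from h import *
s=manip.snapshot("wrist")
T=plane(s,[(246,22),(318,22),(314,284),(249,284)],12,True)[:,:2]; print(T.round(1)); c=T.mean(0); e=(T[2]+T[3])/2-(T[0]+T[1])/2; print(c, np.linalg.norm(e)); u=e/np.linalg.norm(e)
print("bay centre via tray",c+76*u, "green edge",plane(s,[(270,207.5),(282,207),(300,206.5)],6,True)[:,:2].round(1))
st=manip.state(); print(st["contact_force"],np.abs(st["qvel"]).max())
```

```text
[[ 500.   -37.4]
 [ 558.5  -32.9]
 [ 576.4 -266.2]
 [ 514.9 -270.3]]
[ 537.46695815 -151.68508522] 233.7042484282023
bay centre via tray [ 542.81562692 -227.49663937] green edge [[ 530.4 -195.4]
 [ 540.9 -194.2]
 [ 556.6 -192.6]]
[ 0.24459834 -0.03387645  0.12556374] 0.006458542232465796
```

The tray measures 233.7 mm against 234 nominal. The block is about 1.5 mm (x) and 2 mm (y) from the bay centre and within 1° of square. The arm is clear and at rest, so I'm handing in.

```bash
python3 -c "
from plant import manip
print(manip.sign_off()); print(manip.state()['clock'])"
```

```text
the job is handed in; nothing more can be done
None
the job is handed in; nothing more can be done
```

The job is handed in, at about 18.5 s of the 51 s allowed; sign-off gives no verdict. I slid the cover back to its stop by the blue grip and lifted the yellow block straight up out of the mould. It now stands cassette up on the green liner in the tray's end bay, and the arm is withdrawn clear.

**Block in the bay:** the last wrist picture puts it about 1.5 mm (x) and 2 mm (y) from the bay centre, worked out from the tray outline. My earlier measurement of the liner itself gives about 1 mm and 3.5 mm. The block is within about 0.5° of square, and its outline matches a flat cassette (39 x 59.5 mm).

**Cover:** it travelled about 128 mm, until more pushing no longer moved it. The final side view shows it still back.

**Other objects:** the filed blocks, jar and slide box look unmoved in the final pictures. I checked these by eye and did not measure them.

**Disagreements:**
- **Seating on the liner:** the force reading showed no clear contact. I judged the block seated because the tool stopped at z 20.4 mm, against 20 mm expected.
- **Side view:** its colour mask put the block about 10 mm away in y. I discounted that reading because the mask also takes in the block's sides.

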